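# Run the grinding balls into the groove of their covered box and uncover it

### The job

Check that the set of grinding balls is complete: pick up the box with its loose lid left on and tip it until all four metal balls lie in the yellow groove at its label end, then stand it level on the grey mat, at one side, and let go. After that take the lid off by its red handle and lay it gently, handle up, on the mat beside the box; the balls stay in the groove, and the other things on the bench stay where they are.

Things in the scene. Friction and masses are not known exactly. Their poses are not given: they have to be found in the camera images.
- ball_box: open aluminium box, outside 95 (x) x 66 (y) x 26 mm high, 0.2 to 0.3 kg, walls 2.5 mm; origin at the centre of its underside, z up. Black floor 8 mm above the underside. Along its -x end (blank paper label outside, turned roughly to the robot at the start) runs a yellow groove, see box_groove. Grip it from above across its 66 mm width (y)
- box_groove (a point): middle of the groove's bottom, 3 mm above the box's underside, 37.5 mm from the box's centre toward -x; axes as the box's. Groove 15 mm wide (x), 61 mm long (y), 5 mm below the black floor: it takes the four balls in one row with 9 mm to spare. A ball in it has its centre 6.5 mm above this point, one on the black floor 11.5 mm
- box_rim (a point): centre of the box's mouth, at the height of its rim, 26 mm above its underside; axes as the box's.
- box_lid: loose clear lid, plate 93 x 64 x 3 mm, 0.06 kg; origin at the centre of the plate's underside, which rests on the rim (at box_rim while on). A 5 mm deep lip reaches into the box with 1.5 mm play; nothing else holds it. At its centre a red bar handle 12 (x) x 40 (y) x 22 mm high, top 25 mm above the origin. Laid down handle up, it stands on its lip, origin 5 mm above the surface
- ball1: shiny metal grinding ball 1 of four alike, 13 mm diameter, 17 g, loose in the covered box; origin at its centre. Rolls only when its floor is tilted over about 10 to 15 degrees (grip varies) or jerked. One may hang up on top of or behind the others. Those in the groove run along it when it tilts sideways, less easily while they are pressed on its end wall
- ball2: shiny metal grinding ball 2 of four alike, 13 mm diameter, 17 g, loose in the covered box; origin at its centre. Rolls only when its floor is tilted over about 10 to 15 degrees (grip varies) or jerked. One may hang up on top of or behind the others. Those in the groove run along it when it tilts sideways, less easily while they are pressed on its end wall
- ball3: shiny metal grinding ball 3 of four alike, 13 mm diameter, 17 g, loose in the covered box; origin at its centre. Rolls only when its floor is tilted over about 10 to 15 degrees (grip varies) or jerked. One may hang up on top of or behind the others. Those in the groove run along it when it tilts sideways, less easily while they are pressed on its end wall
- ball4: shiny metal grinding ball 4 of four alike, 13 mm diameter, 17 g, loose in the covered box; origin at its centre. Rolls only when its floor is tilted over about 10 to 15 degrees (grip varies) or jerked. One may hang up on top of or behind the others. Those in the groove run along it when it tilts sideways, less easily while they are pressed on its end wall
- work_mat: grey bench mat with a white border line, 150 mm (its x) x 240 mm (its y) x 3 mm thick, fixed to the bench; origin at the centre of its underside, so its top is 3 mm above the origin. The box and the lid fit on it side by side along its y.
- timer: white round kitchen-style twist timer, 68 x 67 x 47 mm; a bystander, origin at the centre of its underside
- sample_bottle: clear bottle with a blue screw cap, 69 mm across, 152 mm tall; a bystander, origin at the centre of its underside
- cup: off-white steel cup, 73 mm across, 90 mm tall; a bystander, origin at the centre of its underside
- marker: white and blue marker pen lying down, 136 x 13 x 14 mm; a bystander, origin at the centre of its underside
- tweezers: steel tweezers lying down, 129 x 16 x 9 mm; a bystander, origin at the centre of its underside
- stopper: black rubber stopper, 31 mm across, 26 mm tall; a bystander, origin at the centre of its underside
- blue_cap: blue screw cap, 53 mm across, 26 mm tall; a bystander, origin at the centre of its underside
Not all that is in view belongs to the job. There is more than one size of the box_lid; the one meant has the size given above.

How it is judged:
By the outcome, as a careful person would: the job done as asked, in the order asked, and still so for the second after the job is handed in, with the robot touching nothing.
It also fails if it takes over 72 s, if anything falls off the work surface, if the arm or the gripper's body presses on something with over 40 N, if the wrist force passes 120 N, or if a joint passes its speed limit or range.

### The arm

A 6-joint arm with a two-finger parallel gripper is mounted at the origin on a cart in front of the work surface, level with it; the furniture and walls round the work are solid. World frame = base frame: x ahead of the robot, y to its left, z up, the work surface at z = 0. Lengths are in m, angles in rad, forces in N, time in s.
With the tool pointing down it reaches from about 0.25 to 0.725 m from the base axis. Payload 4 kg.
Tool frame: the origin (TCP) lies midway between the tips of the shut fingers; the grasp point (between the pads) lies 19 mm behind it; z points along the fingers, y is the line along which they close (so a half turn about z gives the same grasp; the last joint's range is limited). The gripper opens to 85 mm and grips with 20 to 120 N. Pads are 22 mm wide; open, the fingers measure 114 mm over their backs; the gripper's body (76 mm by 85 mm) begins 54 mm behind the grasp point. The pads swing forward as they close: fully open they stand 13 mm farther back than shut.
Start: joints at [1.174, 0.241, 0.005, 1.335, 0, 1.571], TCP at [0.193, 0.461, 0.231] pointing down, gripper open.
Joint ranges: [-2.72, 2.72], [-1.05, 1.87], [-1.09, 1.28], [-1.99, 2.15], [-1.42, 1.44], [-3.14, 3.14]. Speed limits (rad/s): [2.79, 2.79, 3.14, 3.14, 3.14, 3.14].

### API

Orientations are given as a unit quaternion [x, y, z, w].
In Python, from workcell import monitor, vision, job gives the robot as it stands.
- The arm moves only by the tool move_arm, never from a script. Its argument "moves" is a list that holds one entry, the list of rows, each a list of 5 numbers: the shift along the world's x, y, z in m, then the turn about the world's z in degrees, then the opening in per cent of the stroke, from 0 (shut) to 100 (fully open). In form: [[[x, y, z, turn, gripper], ...]]. A call has 1 to 5 rows; each row is the pose to reach, as a shift and turn from the pose commanded when the call began; what a row does not reach only later rows make up. A row lasts 1/8 s, in which the tool goes at most 62.5 mm and 10.7 degrees, less where a joint would pass 70% of its speed; a pose out of reach is approached as far as the arm can. A call with a gripper value outside its range is refused whole. The fingers move at their own pace and stop on an object; the grip force is fixed at half the most. Time passes only in rows, so rows that repeat a pose let the fingers close. It gives the time, the measured TCP pose, the force, the opening and the grip force at its end, in the units of the state.
- monitor.get_obs(): the state, without advancing time (a new reading comes with each control period).
- vision.camera(name): name is "scene" or "top" or "wrist"; returns a dict with "color" (400x640x3 uint8, red, green, blue), "camera_matrix" (3x3 intrinsics, pixels), "k1" (the pictures are not rectified: a ray, as slopes to the right and down, at radius r is drawn at 1 + k1 r^2 times it, then the intrinsics apply), "eye" and "attitude" of the camera in the world; the wrist camera has in their place "hand_eye" (4x4, takes a point from camera to tool coordinates, whose origin is the TCP and whose axes are the flange's). Camera axes: x right, y up, looking along -z (the intrinsics and any distortion apply to the point x, -y, -z); pixel columns grow to the right and rows downward; lengths in m; the calibration is good to about 2 mm. A picture is of the moment at which its call begins: read the wrist's pose just before it. There is no depth.
- job.job_done(): hands the job in; it is judged then, once.
The state is a dict: "clock": time; "joint_pos": joint angles; "joint_vel": joint speeds; "tau": joint torques, N m; "eef_pos": TCP position; "tool_rot": TCP orientation; "ft_force": force on the tool from outside, world axes, zero at the start; "ft_torque": the same for the moment, N m; "grip_width": finger opening in m; "grasp_force": force on a finger pad.
Only numpy, scipy, OpenCV 4.12 (cv2) and the standard library are available. Lean on these libraries where they do the work, as an engineer would, in place of code of your own. Each camera call takes 0.05 s, during which the arm holds its last target. There are 200 camera calls.

## Working session

There is one attempt and no reset: what is moved stays moved. The work goes in short steps, Python scripts to look and compute and a tool call to move; the robot and the scene stay as the last step left them, time stands still between calls to the robot, and variables do not carry over. Pictures are saved under pics/ and viewed, at most 10 in all, crops included, and the job is handed in when it is done.

Besides the shell and the picture viewer there is one more tool, called after "Request:" as name(argument=value, ...), one argument or row to a line, values as JSON. move_arm: Moves the arm, as the interface text tells. Its arguments: {"type":"object","properties":{"moves":{"type":"array","items":{"type":"array","items":{"type":"array","items":{"type":"number"}}}}},"required":["moves"]}

```bash
mkdir -p pics; ls
cat > h.py <<'E'
import numpy as np, cv2
from scipy.spatial.transform import Rotation as R
from workcell import monitor, vision, job
def snap(name,fn,crop=None,sc=1):
    o=monitor.get_obs(); c=vision.camera(name); im=c["color"][:,:,::-1]
    np.save('/tmp/'+fn+'.npy',dict(c=c,o=o),allow_pickle=True)
    save(im,fn,crop,sc); return c,o
def save(im,fn,crop=None,sc=1):
    if crop: im=im[crop[1]:crop[3],crop[0]:crop[2]]
    cv2.imwrite(f'pics/{fn}.png',cv2.resize(im,None,fx=sc,fy=sc,interpolation=cv2.INTER_CUBIC))
def load(fn):
    d=np.load('/tmp/'+fn+'.npy',allow_pickle=True).item(); return d['c'],d['o']
def rot(a):
    a=np.array(a,float); return a if a.shape==(3,3) else R.from_quat(a).as_matrix()
def cam(c,o):
    if 'eye' in c: return np.array(c['eye'],float),rot(c['attitude'])
    H=np.array(c['hand_eye']); Rt=rot(o['tool_rot'])
    return Rt@H[:3,3]+np.array(o['eef_pos']), Rt@H[:3,:3]
def px2w(c,o,uv,z):
    K=np.array(c['camera_matrix']); e,A=cam(c,o); k=c['k1']; out=[]
    for u,v in uv:
        d=np.array([(u-K[0,2])/K[0,0],(v-K[1,2])/K[1,1]]); s=d.copy()
        for _ in range(20): s=d/(1+k*(s@s))
        r=A@np.array([s[0],-s[1],-1]); out.append(e+r*(z-e[2])/r[2])
    return np.array(out)
def w2px(c,o,P):
    K=np.array(c['camera_matrix']); e,A=cam(c,o); q=(np.atleast_2d(P)-e)@A
    s=np.c_[q[:,0]/-q[:,2],-q[:,1]/-q[:,2]]; s=s*(1+c['k1']*(s**2).sum(1))[:,None]
    return s*[K[0,0],K[1,1]]+[K[0,2],K[1,2]]
E
python3 - <<'E'
from h import *
for n in('top','scene'):
    c,o=snap(n,n+'0',sc=1.25); print(n,cam(c,o),c['camera_matrix'],c['k1'])
print(o)
E
```

```text
pics
top (array([0.27592664, 0.04319629, 1.51083912]), array([[-2.47998573e-02,  9.80656989e-01, -1.94156731e-01],
       [-9.99678341e-01, -2.53586346e-02, -3.92683505e-04],
       [-5.30863743e-03,  1.94084540e-01,  9.80970443e-01]])) [[410.8540243    0.         318.86872835]
 [  0.         410.8540243  201.23830686]
 [  0.           0.           1.        ]] -0.07511737783606853
scene (array([-0.44799643, -1.12839411,  0.71709017]), array([[ 0.76130137,  0.25121377, -0.59775568],
       [-0.648306  ,  0.31046014, -0.69520776],
       [ 0.01093355,  0.91679122,  0.39921713]])) [[387.82243022   0.         323.80221261]
 [  0.         387.82243022 201.10565122]
 [  0.           0.           1.        ]] -0.030880609586308477
{'clock': 0.05, 'joint_pos': array([ 1.17397910e+00,  2.41394744e-01,  3.71616926e-03,  1.33518587e+00,
       -9.69450520e-06,  1.57079163e+00]), 'joint_vel': array([ 1.76390061e-03, -1.04092739e-03, -1.33048742e-04, -1.09928246e-03,
       -8.60831625e-05, -8.27901260e-04]), 'tau': array([-3.83038405e-04, -3.73493850e+01,  2.53291637e+01,  1.09351086e-02,
        3.55903126e-05, -9.94653448e-06]), 'eef_pos': array([0.19300147, 0.46056526, 0.23041898]), 'tool_rot': array([ 1.97107001e-01,  9.80381436e-01, -1.01472656e-03, -1.99072850e-04]), 'ft_force': array([ 0.78706976, -0.20025143,  0.18813621]), 'ft_torque': array([-0.02572993, -0.00395326, -0.04557425]), 'grasp_force': 0.0, 'grip_width': 0.08505406269980138}
```

View pics/top0.png

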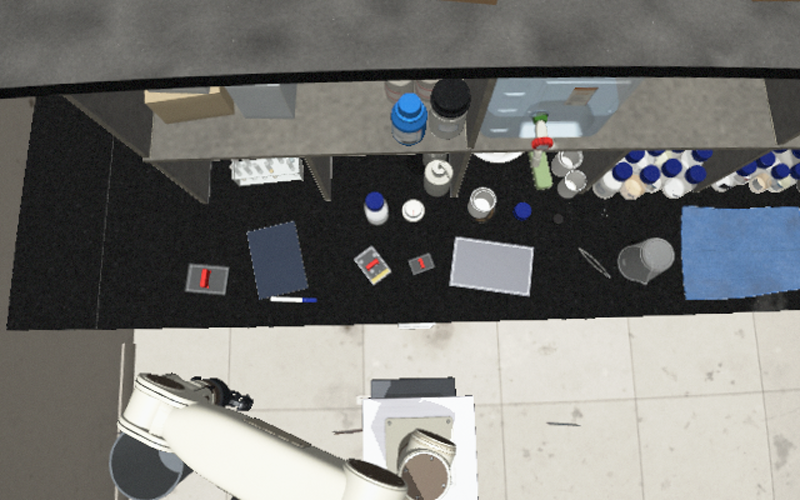

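View pics/scene0.png

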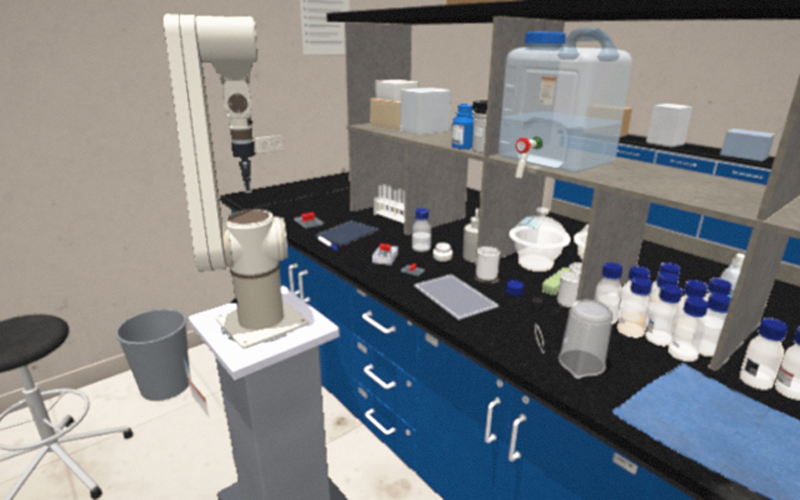

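The top view (shown at 1.25x) has three lids with red handles:
- (372,265): on the box with the yellow groove.
- (207,279): a loose lid that looks larger.
- (421,264): a loose, smaller lid.

The lid on the box is the one meant. The grey, white-bordered mat is at (491,266), and the dark one at (277,260) is not it. Next I'll enlarge the box area to confirm.

Run:
```python
from h import *
c,o=load('top0')
save(c['color'][:,:,::-1],'topcrop',(265,180,445,245),4.4)
save(c['color'][:,:,::-1],'x')
f=lambda uv,z:print(px2w(c,o,np.array(uv)/1.25,z).round(3).tolist())
f([[453,237],[534,245],[529,296],[450,287]],.003)
f([[187,264],[228,265],[225,294],[185,292]],.008); f([[414,255],[431,254],[434,270],[412,273]],.008)
f([[375,215],[413,215],[482,210],[523,210],[594,262],[293,299],[436,185]],0)
```

```text
[[0.615, -0.121, 0.003], [0.584, -0.364, 0.003], [0.431, -0.338, 0.003], [0.464, -0.105, 0.003]]
[[0.552, 0.682, 0.008], [0.545, 0.556, 0.008], [0.458, 0.562, 0.008], [0.467, 0.684, 0.008]]
[[0.562, -0.002, 0.008], [0.563, -0.053, 0.008], [0.515, -0.06, 0.008], [0.508, 0.006, 0.008]]
[[0.69, 0.113, 0.0], [0.687, -0.003, 0.0], [0.698, -0.214, 0.0], [0.695, -0.34, 0.0], [0.528, -0.544, 0.0], [0.44, 0.36, 0.0], [0.781, -0.077, 0.0]]
```

View pics/topcrop.png

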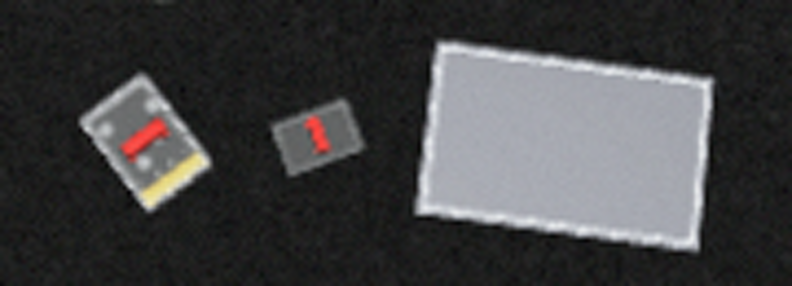

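The crop confirms the lid on the box, at (145,143). It covers the box with the yellow groove at its lower right, and three balls show on the floor. The small loose lid at (318,137) is about 60 x 50 mm, and the other loose one about 125 x 85 mm.

Run:
```python
from h import *
c,o=load('top0')
q=np.array([[141,75],[211,161],[151,211],[80,121]])/4.4+[265,180]
P=px2w(c,o,q,.026); print(P.round(4),P.mean(0), np.linalg.norm(np.roll(P,-1,0)-P,axis=1))
ax=(P[0]+P[3]-P[1]-P[2]);print('box +x yaw',np.degrees(np.arctan2(ax[1],ax[0])))
y=rot(o['tool_rot'])[:,1];print('tool y yaw',np.degrees(np.arctan2(y[1],y[0])))
q=np.array([[438,42],[713,80],[698,250],[416,212]])/4.4+[265,180]
P=px2w(c,o,q,.003);print(P.round(4),P.mean(0), np.linalg.norm(np.roll(P,-1,0)-P,axis=1)); a=P[0]-P[1]+P[3]-P[2];print(np.degrees(np.arctan2(a[1],a[0])))
```

```text
[[0.5877 0.124  0.026 ]
 [0.5131 0.0668 0.026 ]
 [0.4725 0.1174 0.026 ]
 [0.5497 0.1755 0.026 ]] [0.53077635 0.12093837 0.026     ] [0.09391672 0.06483523 0.09664862 0.064022  ]
box +x yaw 37.231749901103115
tool y yaw 67.26434519757281
[[ 0.6148 -0.1292  0.003 ]
 [ 0.5756 -0.3632  0.003 ]
 [ 0.4305 -0.3397  0.003 ]
 [ 0.469  -0.1039  0.003 ]] [ 0.52244932 -0.23400914  0.003     ] [0.23731664 0.14700755 0.23886942 0.14791985]
80.60007156474688
```

Request:
move_arm(
  moves=[
    [[0.023,0.055,0,0,100],[0.046,0.11,0,0,100],[0.07,0.165,0,0,100],[0.093,0.22,0,0,100],[0.13,0.3,0,0,100]],
  ],
)

```text
clock: 0.72
eef_pos: [0.3014, 0.7142, 0.2291]
tool_rot: [0.197, 0.98, 0.003, 0.001]
ft_force: [0.9, 2.1, 1.0]
grip_width: 0.0856
grasp_force: 0.0
```

Request:
move_arm(
  moves=[
    [[0.02,0.05,0,0,100],[0.04,0.1,0,0,100]],
  ],
)

```text
clock: 0.98
eef_pos: [0.3161, 0.753, 0.1979]
tool_rot: [0.197, 0.98, 0.022, 0.005]
ft_force: [-0.3, -0.9, 0.2]
grip_width: 0.0854
grasp_force: 0.0
```

Run:
```python
from h import *
o=monitor.get_obs();print(o['clock'],o['eef_pos'],o['joint_pos'],rot(o['tool_rot']))
```

```text
0.975 [0.31610281 0.7529658  0.19785141] [1.17332166e+00 1.02127574e+00 1.26969076e+00 1.77343242e+00
 2.13423002e-05 1.57015000e+00] [[-9.22291578e-01  3.86089551e-01  1.76947474e-02]
 [ 3.86494820e-01  9.21325465e-01  4.22035855e-02]
 [-8.25796831e-06  4.57629397e-02 -9.98952328e-01]]
```

Request:
move_arm(
  moves=[
    [[0.02,0.05,0.0,0,100],[0.04,0.1,0.0,0,100],[0.04,0.1,0.0,0,100]],
  ],
)

```text
clock: 1.35
eef_pos: [0.33, 0.7905, 0.1757]
tool_rot: [0.197, 0.979, 0.058, 0.012]
ft_force: [0.3, -0.2, 0.1]
grip_width: 0.0853
grasp_force: 0.0
```

Request:
move_arm(
  moves=[
    [[0,0,0.06,0,100],[0,0,0.12,0,100],[0,0,0.18,0,100],[0,0,0.18,0,100]],
  ],
)

```text
clock: 1.85
eef_pos: [0.3101, 0.7425, 0.326]
tool_rot: [0.196, 0.976, 0.089, 0.018]
ft_force: [0.3, 0.7, 0.5]
grip_width: 0.0856
grasp_force: 0.0
```

Run:
```python
from h import *
o=monitor.get_obs();print(o['clock'],o['eef_pos'],o['joint_pos'],rot(o['tool_rot'])[:,2])
```

```text
1.85 [0.31006296 0.74247162 0.32602505] [ 1.17526231e+00  8.64870886e-01  1.27522476e+00  1.79867681e+00
 -1.58838915e-04  1.57206138e+00] [ 0.07006425  0.16739071 -0.98339786]
```

Request:
move_arm(
  moves=[
    [[0.02,0.05,0.0,0,100],[0.04,0.1,0.0,0,100],[0.06,0.15,0.0,0,100],[0.08,0.2,0,0,100],[0.08,0.2,0,0,100]],
  ],
)

```text
clock: 2.48
eef_pos: [0.3337, 0.8055, 0.2562]
tool_rot: [0.196, 0.973, 0.118, 0.023]
ft_force: [-0.1, 0.3, 0.0]
grip_width: 0.0853
grasp_force: 0.0
```

Request:
move_arm(
  moves=[
    [[0.02,0.05,0.05,0,100],[0.04,0.1,0.1,0,100],[0.06,0.15,0.15,0,100],[0.08,0.2,0.2,0,100],[0.08,0.2,0.2,0,100]],
  ],
)

```text
clock: 3.1
eef_pos: [0.3327, 0.8069, 0.3099]
tool_rot: [0.195, 0.969, 0.151, 0.03]
ft_force: [-0.3, 0.7, -0.3]
grip_width: 0.0857
grasp_force: 0.0
```

Run:
```python
from h import *
o=monitor.get_obs();print(o['clock'],o['eef_pos'],o['joint_pos'],rot(o['tool_rot'])[:,2])
```

```text
3.1 [0.33269567 0.80694901 0.30987659] [ 1.18014582e+00  9.03674697e-01  1.27524571e+00  1.63244934e+00
 -1.16238805e-03  1.57675586e+00] [ 0.11720827  0.28156096 -0.95235794]
```

Request:
move_arm(
  moves=[
    [[-0.02,-0.06,0,10,100],[-0.04,-0.12,0,20,100],[-0.06,-0.18,0,30,100],[-0.08,-0.24,0,40,100],[-0.1,-0.3,0,50,100]],
  ],
)

```text
clock: 3.72
eef_pos: [0.2459, 0.5466, 0.309]
tool_rot: [-0.213, 0.965, 0.15, -0.033]
ft_force: [0.4, -0.3, 0.4]
grip_width: 0.0855
grasp_force: 0.0
```

Run:
```python
from h import *
o=monitor.get_obs();print(o['clock'],o['eef_pos'],o['joint_pos'],rot(o['tool_rot']))
```

```text
3.725 [0.24590712 0.54662353 0.30903171] [1.01931802 0.27661948 0.2121457  1.33179238 0.25634057 0.60632122] [[-9.06666509e-01 -4.01976929e-01 -1.27946828e-01]
 [-4.21847930e-01  8.63664605e-01  2.75912620e-01]
 [-4.07361344e-04  3.04134836e-01 -9.52628908e-01]]
```

Request:
move_arm(
  moves=[
    [[-0.024,-0.055,0,-10,100],[-0.048,-0.11,0,-20,100],[-0.072,-0.165,0,-30,100],[-0.096,-0.22,0,-40,100],[-0.12,-0.275,0,-49,100]],
  ],
)

```text
clock: 4.35
eef_pos: [0.1261, 0.2719, 0.3089]
tool_rot: [0.212, 0.965, 0.151, 0.033]
ft_force: [-0.8, 0.5, 0.5]
grip_width: 0.0854
grasp_force: 0.0
```

Request:
move_arm(
  moves=[
    [[-0.012,-0.027,0,0,100],[-0.024,-0.055,0,0,100],[-0.03,-0.07,0,0,100]],
  ],
)

```text
clock: 4.72
eef_pos: [0.0962, 0.2029, 0.309]
tool_rot: [0.209, 0.966, 0.151, 0.032]
ft_force: [0.1, -0.2, 0.5]
grip_width: 0.0857
grasp_force: 0.0
```

Run:
```python
from h import *
o=monitor.get_obs();print(o['clock'],o['eef_pos'],o['joint_pos'],rot(o['tool_rot']))
```

```text
4.725 [0.09623801 0.20294575 0.30903004] [ 1.11444165 -0.62111177 -0.5065698   1.37483747  0.01003115  1.54154373] [[-9.10858519e-01  3.93132815e-01  1.25631797e-01]
 [ 4.12718289e-01  8.67181502e-01  2.78675181e-01]
 [ 6.10787650e-04  3.05684203e-01 -9.52132761e-01]]
```

```bash
cat > fk.py <<'E'
import numpy as np
from scipy.optimize import least_squares
D=[((.241394,.003716,1.335186),(.4994,.2304)),((1.02127574,1.26969,1.773432),(.81664,.19785)),((.86487,1.275225,1.798677),(.80461,.32603)),((.903675,1.275246,1.632449),(.87284,.30988)),((-.62111,-.50657,1.374837),(.22461,.30903))]
def fk(j,x):
    a=j[0]-j[1]; p=a+j[2]; L1,L2,L3,h,r0,d=x
    return np.array([r0+L1*np.sin(j[0])+L2*np.cos(a)+d*np.sin(a)+L3*np.cos(p), h+L1*np.cos(j[0])-L2*np.sin(a)+d*np.cos(a)-L3*np.sin(p)])
s=least_squares(lambda x:np.ravel([fk(j,x)-np.array(q) for j,q in D]),[.4,.4,.25,.3,0,0])
E
python3 - <<'E'
from fk import *
print(s.x.round(4),s.fun.round(4))
for z in (.1,.2,.3,.4):
  for p in (90,75):
    ok=[]
    for r in np.arange(.08,.9,.01):
      for g in ([-.6,-.5,1.3],[.2,0,1.3],[.8,1,1.7]):
        t=least_squares(lambda j:np.r_[fk(j,s.x)-[r,z],j[0]-j[1]+j[2]-np.radians(p)],g)
        j=t.x
        if t.cost<1e-9 and -1.05<j[0]<1.87 and -1.09<j[1]<1.28 and -1.99<j[2]<2.15: ok.append((r.round(2),j.round(2))); break
    print(z,p,ok[0],ok[-1])
E
```

```text
[ 0.4933  0.3914  0.405   0.2407 -0.      0.0081] [ 0.  0. -0.  0.  0.  0.  0.  0. -0. -0.]
0.1 90 (np.float64(0.08), array([-0.62, -1.  ,  1.19])) (np.float64(0.83), array([1.11, 1.19, 1.66]))
0.1 75 (np.float64(0.08), array([-1.  , -1.06,  1.25])) (np.float64(0.89), array([0.93, 0.8 , 1.18]))
0.2 90 (np.float64(0.08), array([-0.68, -0.75,  1.5 ])) (np.float64(0.79), array([0.98, 1.18, 1.78]))
0.2 75 (np.float64(0.08), array([-0.98, -0.81,  1.48])) (np.float64(0.89), array([0.94, 1.07, 1.44]))
0.3 90 (np.float64(0.08), array([-0.66, -0.49,  1.75])) (np.float64(0.74), array([0.87, 1.23, 1.93]))
0.3 75 (np.float64(0.08), array([-0.91, -0.54,  1.67])) (np.float64(0.85), array([0.87, 1.19, 1.63]))
0.4 90 (np.float64(0.08), array([-0.6 , -0.21,  1.96])) (np.float64(0.67), array([0.74, 1.27, 2.09]))
0.4 75 (np.float64(0.08), array([-0.81, -0.26,  1.85])) (np.float64(0.78), array([0.73, 1.2 , 1.77]))
```

Request:
move_arm(
  moves=[
    [[0.013,0.03,0,10,100],[0.026,0.06,0,20,100],[0.039,0.09,0,30,100],[0.052,0.12,0,40,100],[0.065,0.15,0,50,100]],
  ],
)

```text
clock: 5.35
eef_pos: [0.1628, 0.3551, 0.3085]
tool_rot: [-0.221, 0.963, 0.15, -0.034]
ft_force: [-0.3, 0.5, 0.2]
grip_width: 0.0853
grasp_force: 0.0
```

Request:
move_arm(
  moves=[
    [[0.013,0.03,0,10,100],[0.026,0.06,0,20,100],[0.039,0.09,0,30,100],[0.052,0.12,0,40,100],[0.065,0.15,0,50,100]],
  ],
)

```text
clock: 5.98
eef_pos: [0.2279, 0.5052, 0.3078]
tool_rot: [-0.608, 0.779, 0.121, -0.095]
ft_force: [-0.1, 0.4, 1.0]
grip_width: 0.0855
grasp_force: 0.0
```

Request:
move_arm(
  moves=[
    [[0,0,0,10,100],[0,0,0,20,100],[0,0,0,30,100],[0,0,0,40,100],[0,0,0,50,100]],
  ],
)

```text
clock: 6.6
eef_pos: [0.2274, 0.5044, 0.3075]
tool_rot: [0.88, -0.449, -0.07, 0.137]
ft_force: [-0.3, 0.8, -0.0]
grip_width: 0.0853
grasp_force: 0.0
```

Request:
move_arm(
  moves=[
    [[0,0,0,10,100],[0,0,0,20,100],[0,0,0,30,100]],
  ],
)

```text
clock: 6.98
eef_pos: [0.2273, 0.5046, 0.3074]
tool_rot: [0.966, -0.206, -0.032, 0.151]
ft_force: [1.0, 0.0, -0.1]
grip_width: 0.0854
grasp_force: 0.0
```

```bash
cat > st.py <<'E'
from h import *
def st():
    o=monitor.get_obs();M=rot(o['tool_rot']);e=o['eef_pos'];z=M[:,2];az=np.arctan2(e[1],e[0]);t=np.degrees(np.arctan2(z[:2],-z[2]))
    print('t',round(o['clock'],2),'e',e.round(4),'az',np.degrees(az).round(1),'r',np.hypot(*e[:2]).round(3),'q',o['joint_pos'].round(3))
    c,s=np.cos(az),np.sin(az);print('tilt out',(t@[c,s]).round(2),'left',(t@[-s,c]).round(2),'| tilt along toolx',np.degrees(M[2,0]).round(2),'tooly',np.degrees(M[2,1]).round(2),'tooly yaw',np.degrees(np.arctan2(M[1,1],M[0,1])).round(2),'grip',o['grip_width'].round(4),o['grasp_force'],'F',o['ft_force'].round(1))
st()
E
python3 st.py
```

```text
t 6.97 e [0.2273 0.5046 0.3074] az 65.8 r 0.553 q [ 1.148e+00  6.250e-01  7.380e-01  1.993e+00 -1.000e-03 -1.573e+00]Traceback (most recent call last):
  File "st.py", line 6, in <module>
    st()
    ~~^^
  File "st.py", line 5, in st
    c,s=np.cos(az),np.sin(az);print('tilt out',(t@[c,s]).round(2),'left',(t@[-s,c]).round(2),'| tilt along toolx',np.degrees(M[2,0]).round(2),'tooly',np.degrees(M[2,1]).round(2),'tooly yaw',np.degrees(np.arctan2(M[1,1],M[0,1])).round(2),'grip',o['grip_width'].round(4),o['grasp_force'],'F',o['ft_force'].round(1))
                                                                                                                                                                                                                                                    ^^^^^^^^^^^^^^^^^^^^^
AttributeError: 'float' object has no attribute 'round'
```

Request:
move_arm(
  moves=[
    [[0.025,0.055,0,0,100],[0.05,0.11,0,0,100],[0.075,0.165,0,0,100],[0.1,0.22,0,0,100],[0.125,0.275,0,0,100]],
  ],
)

```text
clock: 7.6
eef_pos: [0.2751, 0.6091, 0.258]
tool_rot: [0.969, -0.209, -0.028, 0.131]
ft_force: [-0.0, -0.2, 0.4]
grip_width: 0.0853
grasp_force: 0.0
```

```bash
sed -i "s/o\['grip_width'\].round(4)/round(o['grip_width'],4)/" st.py; python3 st.py
```

```text
t 7.6 e [0.2751 0.6091 0.258 ] az 65.7 r 0.668 q [ 1.147  0.966  1.275  2.15  -0.    -1.569]
tilt out -15.52 left 0.08 | tilt along toolx 0.04 tooly 15.23 tooly yaw -114.41 grip 0.0853 0.0 F [-0.  -0.2  0.4]
```

Request:
move_arm(
  moves=[
    [[0.025,0.055,0.015,0,100],[0.05,0.11,0.03,0,100],[0.075,0.165,0.045,0,100],[0.1,0.22,0.06,0,100],[0.125,0.275,0.075,0,100]],
  ],
)

```text
clock: 8.22
eef_pos: [0.2753, 0.609, 0.2658]
tool_rot: [0.969, -0.21, -0.027, 0.125]
ft_force: [-0.2, -0.1, 0.4]
grip_width: 0.0855
grasp_force: 0.0
```

Request:
move_arm(
  moves=[
    [[0.025,0.055,0.03,0,100],[0.05,0.11,0.06,0,100],[0.075,0.165,0.09,0,100],[0.1,0.22,0.12,0,100],[0.125,0.275,0.15,0,100]],
  ],
)

```text
clock: 8.85
eef_pos: [0.2751, 0.6079, 0.2875]
tool_rot: [0.971, -0.21, -0.023, 0.109]
ft_force: [0.1, 0.3, -0.1]
grip_width: 0.0853
grasp_force: 0.0
```

```bash
python3 st.py
```

```text
t 8.85 e [0.2751 0.6079 0.2875] az 65.6 r 0.667 q [ 1.146  0.921  1.275  2.149 -0.    -1.57 ]
tilt out -12.89 left 0.03 | tilt along toolx 0.04 tooly 12.72 tooly yaw -114.4 grip 0.0853 0.0 F [ 0.1  0.3 -0.1]
```

Request:
move_arm(
  moves=[
    [[0,0,0.05,0,100],[0,0,0.1,0,100],[0,0,0.15,0,100],[0,0,0.17,0,100],[0,0,0.17,0,100]],
  ],
)

```text
clock: 9.48
eef_pos: [0.2716, 0.5999, 0.3572]
tool_rot: [0.976, -0.211, -0.012, 0.058]
ft_force: [-0.5, -1.3, -0.7]
grip_width: 0.0852
grasp_force: 0.0
```

```bash
python3 st.py
```

```text
t 9.47 e [0.2716 0.5999 0.3572] az 65.6 r 0.658 q [ 1.146  0.816  1.275  2.149 -0.    -1.57 ]
tilt out -6.84 left -0.02 | tilt along toolx 0.03 tooly 6.81 tooly yaw -114.4 grip 0.0852 0.0 F [-0.5 -1.3 -0.7]
```

Request:
move_arm(
  moves=[
    [[0,0,0.06,0,100],[0,0,0.12,0,100],[0,0,0.18,0,100],[0,0,0.18,0,100],[0,0,0.18,0,100]],
  ],
)

```text
clock: 10.1
eef_pos: [0.2654, 0.5862, 0.4222]
tool_rot: [0.977, -0.211, -0.002, 0.01]
ft_force: [-0.4, 0.1, -0.5]
grip_width: 0.0857
grasp_force: 0.0
```

```bash
python3 st.py
```

```text
t 10.1 e [0.2654 0.5862 0.4222] az 65.6 r 0.643 q [ 1.146  0.716  1.274  2.149 -0.    -1.57 ]
tilt out -1.14 left -0.03 | tilt along toolx 0.03 tooly 1.13 tooly yaw -114.39 grip 0.0857 0.0 F [-0.4  0.1 -0.5]
```

Request:
move_arm(
  moves=[
    [[0,0,0.036,0,100],[0,0,0.036,0,100]],
  ],
)

```text
clock: 10.35
eef_pos: [0.2629, 0.5806, 0.443]
tool_rot: [0.977, -0.211, 0.002, -0.006]
ft_force: [-0.6, -0.4, 0.0]
grip_width: 0.0853
grasp_force: 0.0
```

Request:
move_arm(
  moves=[
    [[0.022,-0.039,-0.02,-10,100],[0.044,-0.078,-0.04,-20,100],[0.066,-0.116,-0.06,-30,100],[0.088,-0.155,-0.08,-40,100],[0.11,-0.194,-0.1,-50,100]],
  ],
)

```text
clock: 10.98
eef_pos: [0.3736, 0.3857, 0.3404]
tool_rot: [0.795, -0.607, 0.003, -0.004]
ft_force: [-0.0, 0.0, -0.1]
grip_width: 0.0857
grasp_force: 0.0
```

Request:
move_arm(
  moves=[
    [[0.022,-0.039,-0.02,-10,100],[0.044,-0.078,-0.04,-20,100],[0.066,-0.116,-0.06,-30,100],[0.088,-0.155,-0.08,-40,100],[0.11,-0.194,-0.1,-50,100]],
  ],
)

```text
clock: 11.6
eef_pos: [0.4838, 0.1919, 0.2404]
tool_rot: [-0.464, 0.886, -0.004, 0.002]
ft_force: [0.9, 0.8, -0.1]
grip_width: 0.0854
grasp_force: 0.0
```

Request:
move_arm(
  moves=[
    [[0.022,-0.039,-0.02,-9,100],[0.046,-0.077,-0.03,-18,100],[0.046,-0.077,-0.03,-18,100]],
  ],
)

```text
clock: 11.98
eef_pos: [0.5299, 0.1135, 0.2096]
tool_rot: [-0.32, 0.947, -0.004, 0.0]
ft_force: [-0.7, 0.2, 0.3]
grip_width: 0.0852
grasp_force: 0.0
```

```bash
python3 st.py
python3 - <<'E'
from h import *
snap('wrist','w1',sc=1.25)
E
```

```text
t 11.97 e [0.5299 0.1135 0.2096] az 12.1 r 0.542 q [ 0.216  0.332  0.073  1.31  -0.009 -0.436]
tilt out 0.1 left -0.51 | tilt along toolx 0.12 tooly -0.5 tooly yaw 127.33 grip 0.0852 0.0 F [-0.7  0.2  0.3]
```

View pics/w1.png

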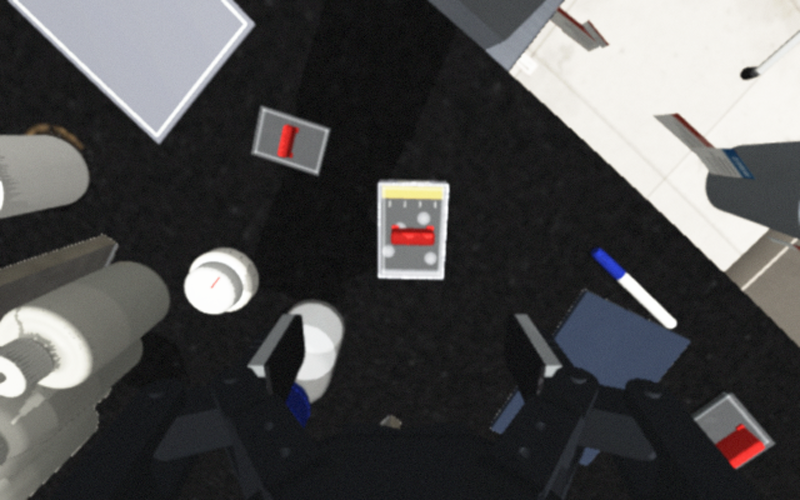

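The wrist view shows the box with corners at (378,182), (449,182), (446,278) and (378,278). The groove is at the top of the picture. The balls are at about (423,218), (388,250), (430,257) and partly under the handle at (402,226).

Run:
```python
from h import *
c,o=load('w1')
P=px2w(c,o,np.array([[378,182],[449,182],[446,278],[378,278]])/1.25,.026)
print(P.round(4),P.mean(0),np.linalg.norm(np.roll(P,-1,0)-P,axis=1)); a=P[2]+P[3]-P[0]-P[1];print(np.degrees(np.arctan2(a[1],a[0])))
```

```text
[[0.5151 0.0688 0.026 ]
 [0.4751 0.1211 0.026 ]
 [0.5509 0.1798 0.026 ]
 [0.5927 0.1253 0.026 ]] [0.53343162 0.12376239 0.026     ] [0.06581995 0.09582797 0.0686756  0.09598327]
36.86446511116257
```

Request:
move_arm(
  moves=[
    [[0.003,0.0095,-0.05,0,100],[0.003,0.0095,-0.1,0,100],[0.003,0.0095,-0.15,0,100],[0.003,0.0095,-0.19,0,100],[0.003,0.0095,-0.19,0,100]],
  ],
)

```text
clock: 12.65
eef_pos: [0.5288, 0.1262, 0.0183]
tool_rot: [-0.324, 0.946, -0.004, -0.002]
ft_force: [-0.6, -0.5, 0.6]
grip_width: 0.0854
grasp_force: 0.0
```

```bash
python3 st.py
```

```text
t 12.65 e [0.5288 0.1262 0.0183] az 13.4 r 0.544 q [ 0.239  0.512 -0.192  0.87  -0.008 -0.42 ]
tilt out -0.21 left -0.47 | tilt along toolx 0.39 tooly -0.34 tooly yaw 127.76 grip 0.0854 0.0 F [-0.6 -0.5  0.6]
```

Request:
move_arm(
  moves=[
    [[0.004,-0.003,-0.01,0,100],[0.004,-0.003,-0.021,0,100],[0.004,-0.003,-0.021,0,100]],
  ],
)

```text
clock: 13.02
eef_pos: [0.5362, 0.1226, -0.0002]
tool_rot: [-0.322, 0.947, -0.004, 0.001]
ft_force: [0.5, 0.8, -0.8]
grip_width: 0.0857
grasp_force: 0.0
```

```bash
python3 st.py
```

```text
t 13.03 e [ 5.362e-01  1.226e-01 -2.000e-04] az 12.9 r 0.55 q [ 0.229  0.542 -0.199  0.826 -0.008 -0.427]
tilt out 0.19 left -0.48 | tilt along toolx 0.02 tooly -0.52 tooly yaw 127.61 grip 0.0857 0.0 F [ 0.5  0.8 -0.8]
```

Request:
move_arm(
  moves=[
    [[-0.002,0,-0.002,0,60],[-0.002,0,-0.002,0,30],[-0.002,0,-0.002,0,0],[-0.002,0,-0.002,0,0],[-0.002,0,-0.002,0,0]],
  ],
)

```text
clock: 13.65
eef_pos: [0.5344, 0.1229, -0.0015]
tool_rot: [-0.322, 0.947, -0.004, 0.002]
ft_force: [-1.0, -0.1, 5.2]
grip_width: 0.0645
grasp_force: 67.9
```

```bash
python3 st.py
```

```text
t 13.65 e [ 0.5344  0.1229 -0.0015] az 13.0 r 0.548 q [ 0.23   0.541 -0.206  0.819 -0.008 -0.426]
tilt out 0.25 left -0.45 | tilt along toolx -0.04 tooly -0.51 tooly yaw 127.61 grip 0.0645 67.92957901954651 F [-1.  -0.1  5.2]
```

Request:
move_arm(
  moves=[
    [[0,0,0.015,0,0],[0,0,0.04,0,0],[0,0,0.07,0,0],[-0.01,0.02,0.105,2,0],[-0.025,0.05,0.14,5,0]],
  ],
)

```text
clock: 14.28
eef_pos: [0.5086, 0.1721, 0.1385]
tool_rot: [-0.363, 0.932, -0.005, 0.001]
ft_force: [0.8, 0.4, -4.1]
grip_width: 0.0648
grasp_force: 68.0
```

```bash
python3 st.py
```

```text
t 14.28 e [0.5086 0.1721 0.1385] az 18.7 r 0.537 q [ 0.331  0.369 -0.066  1.135 -0.009 -0.412]
tilt out 0.11 left -0.52 | tilt along toolx 0.11 tooly -0.52 tooly yaw 132.58 grip 0.0648 68.02615853841417 F [ 0.8  0.4 -4.1]
```

Held, with about 4 N of load. Next I'll carry it to the open area on the left.

Request:
move_arm(
  moves=[
    [[-0.02,0.04,0.028,3,0],[-0.04,0.08,0.056,6,0],[-0.06,0.12,0.085,9,0],[-0.08,0.16,0.113,12,0],[-0.1,0.2,0.14,15,0]],
  ],
)

```text
clock: 14.9
eef_pos: [0.4079, 0.3733, 0.2785]
tool_rot: [-0.483, 0.876, -0.004, 0.002]
ft_force: [0.5, 1.0, -5.1]
grip_width: 0.0649
grasp_force: 68.1
```

Request:
move_arm(
  moves=[
    [[-0.022,0.04,0.028,2,0],[-0.044,0.08,0.056,4,0],[-0.066,0.12,0.085,6,0],[-0.088,0.16,0.113,8,0],[-0.11,0.195,0.14,9.5,0]],
  ],
)

```text
clock: 15.52
eef_pos: [0.2981, 0.5681, 0.4184]
tool_rot: [-0.553, 0.833, -0.004, 0.002]
ft_force: [2.0, 1.7, -2.7]
grip_width: 0.0649
grasp_force: 68.0
```

```bash
python3 st.py
```

```text
t 15.53 e [0.2981 0.5681 0.4184] az 62.3 r 0.642 q [ 1.092  0.653  1.142  2.06  -0.01  -0.08 ]
tilt out 0.0 left -0.55 | tilt along toolx 0.04 tooly -0.55 tooly yaw 157.18 grip 0.0649 67.9835057258606 F [ 2.   1.7 -2.7]
```

Request:
move_arm(
  moves=[
    [[0.023,0.044,0.03,0,0],[0.046,0.088,0.06,0,0],[0.07,0.133,0.09,0,0],[0.093,0.177,0.12,0,0],[0.116,0.221,0.15,0,0]],
  ],
)

```text
clock: 16.15
eef_pos: [0.2975, 0.5631, 0.4444]
tool_rot: [-0.552, 0.834, -0.001, 0.009]
ft_force: [-0.6, -0.4, -5.1]
grip_width: 0.0647
grasp_force: 70.9
```

Request:
move_arm(
  moves=[
    [[0.023,0.044,0.03,0,0],[0.046,0.088,0.06,0,0],[0.07,0.133,0.09,0,0],[0.093,0.177,0.12,0,0],[0.116,0.221,0.15,0,0]],
  ],
)

```text
clock: 16.77
eef_pos: [0.2956, 0.5608, 0.4533]
tool_rot: [-0.553, 0.833, 0.003, 0.015]
ft_force: [-0.3, -0.4, -4.6]
grip_width: 0.0646
grasp_force: 70.9
```

```bash
python3 st.py
```

```text
t 16.77 e [0.2956 0.5608 0.4533] az 62.2 r 0.634 q [ 1.09   0.667  1.274  2.149 -0.01  -0.081]
tilt out 1.65 left -0.55 | tilt along toolx -1.6 tooly -0.69 tooly yaw 157.1 grip 0.0646 70.90592622756958 F [-0.3 -0.4 -4.6]
```

Request:
move_arm(
  moves=[
    [[0,0,0.06,0,0],[0,0,0.12,0,0],[0,0,0.18,0,0],[0,0,0.24,0,0],[0,0,0.3,0,0]],
  ],
)

```text
clock: 17.4
eef_pos: [0.2861, 0.54, 0.5118]
tool_rot: [-0.552, 0.832, 0.025, 0.056]
ft_force: [-0.0, 0.6, -4.0]
grip_width: 0.0645
grasp_force: 71.0
```

Request:
move_arm(
  moves=[
    [[0,0,0.06,0,0],[0,0,0.12,0,0],[0,0,0.18,0,0],[0,0,0.24,0,0],[0,0,0.3,0,0]],
  ],
)

```text
clock: 18.02
eef_pos: [0.2749, 0.5163, 0.5644]
tool_rot: [-0.55, 0.828, 0.046, 0.094]
ft_force: [0.8, -0.1, -5.0]
grip_width: 0.0649
grasp_force: 71.2
```

```bash
python3 st.py
```

```text
t 18.02 e [0.2749 0.5163 0.5644] az 62.0 r 0.585 q [ 1.087  0.485  1.274  2.149 -0.01  -0.087]
tilt out 12.13 left -0.54 | tilt along toolx -11.88 tooly -1.58 tooly yaw 157.0 grip 0.0649 71.21273159980774 F [ 0.8 -0.1 -5. ]
```

Request:
move_arm(
  moves=[
    [[0,0,0.06,0,0],[0,0,0.12,0,0],[0,0,0.18,0,0],[0,0,0.24,0,0],[0,0,0.3,0,0]],
  ],
)

```text
clock: 18.65
eef_pos: [0.2625, 0.4907, 0.6112]
tool_rot: [-0.547, 0.824, 0.066, 0.13]
ft_force: [-0.5, -0.0, -3.5]
grip_width: 0.0645
grasp_force: 71.1
```

Request:
move_arm(
  moves=[
    [[0,0,0.06,0,0],[0,0,0.12,0,0],[0,0,0.18,0,0],[0,0,0.24,0,0],[0,0,0.3,0,0]],
  ],
)

```text
clock: 19.27
eef_pos: [0.2493, 0.4639, 0.6524]
tool_rot: [-0.544, 0.819, 0.083, 0.163]
ft_force: [-0.3, -0.2, -3.2]
grip_width: 0.0647
grasp_force: 71.1
```

```bash
python3 st.py;  python3 - <<'E'
from h import *
c,o=load('w1'); 
c,o=snap('wrist','w2',crop=(120,130,520,330),sc=2)
E
```

```text
t 19.27 e [0.2493 0.4639 0.6524] az 61.7 r 0.527 q [ 1.083  0.327  1.274  2.149 -0.009 -0.092]
tilt out 21.47 left -0.65 | tilt along toolx -20.51 tooly -2.37 tooly yaw 156.76 grip 0.0647 71.12091064453125 F [-0.3 -0.2 -3.2]
```

View pics/w2.png

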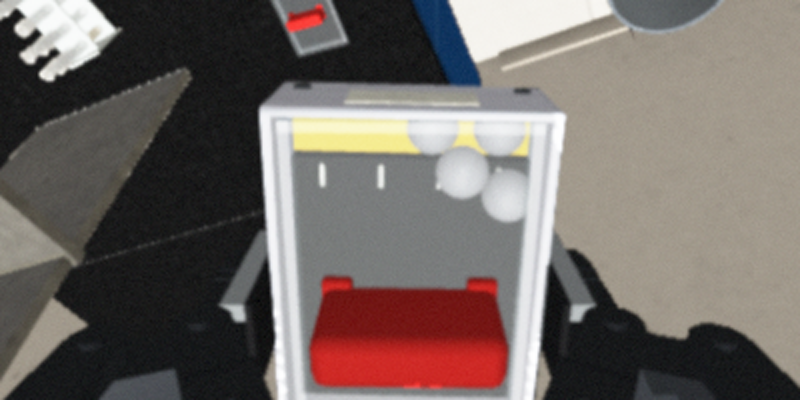

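The view shows two balls in the groove at its right end, at (432,130) and (500,130). Two more are hung up behind them at (462,172) and (507,195). I'll sweep sideways with a sharp start and a gentle stop, so the groove balls run to the free left part.

Request:
move_arm(
  moves=[
    [[-0.054,0.025,0,6.5,0],[-0.106,0.043,0,12.5,0],[-0.15,0.0535,0,17.4,0],[-0.18,0.0585,0,20.7,0],[-0.194,0.06,0,22.3,0]],
  ],
)

```text
clock: 19.95
eef_pos: [0.0538, 0.5242, 0.6521]
tool_rot: [-0.693, 0.697, 0.113, 0.144]
ft_force: [-0.2, 0.4, -3.8]
grip_width: 0.0651
grasp_force: 71.0
```

```bash
python3 st.py;  python3 - <<'E'
from h import *
c,o=snap('wrist','w3',crop=(220,160,420,250),sc=2)
E
```

```text
t 19.95 e [0.0538 0.5242 0.6521] az 84.1 r 0.527 q [ 1.473  0.328  1.274  2.149 -0.009 -0.093]
tilt out 21.11 left -0.51 | tilt along toolx -20.48 tooly -2.37 tooly yaw 179.22 grip 0.0651 71.033935546875 F [-0.2  0.4 -3.8]
```

View pics/w3.png

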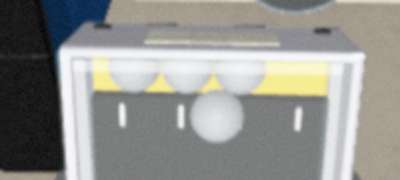

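Three balls are now in the groove on the left, at (133,75), (187,75) and (240,75). The fourth hangs behind at (217,115), with the free gap on the right. I'll sweep back the same way.

Request:
move_arm(
  moves=[
    [[0.059,-0.0095,0,-6.5,0],[0.1125,-0.024,0,-12.5,0],[0.155,-0.04,0,-17.4,0],[0.182,-0.053,0,-20.7,0],[0.195,-0.06,0,-22.3,0]],
  ],
)

```text
clock: 20.62
eef_pos: [0.2523, 0.4623, 0.6526]
tool_rot: [-0.542, 0.82, 0.083, 0.164]
ft_force: [-0.2, 0.1, -4.5]
grip_width: 0.0649
grasp_force: 71.1
```

```bash
python3 st.py;  python3 - <<'E'
from h import *
c,o=snap('wrist','w4',crop=(220,160,420,250),sc=2)
E
```

```text
t 20.62 e [0.2523 0.4623 0.6526] az 61.4 r 0.527 q [ 1.076  0.327  1.274  2.149 -0.009 -0.094]
tilt out 21.5 left -0.62 | tilt along toolx -20.53 tooly -2.39 tooly yaw 156.5 grip 0.0649 71.0616946220398 F [-0.2  0.1 -4.5]
```

View pics/w4.png

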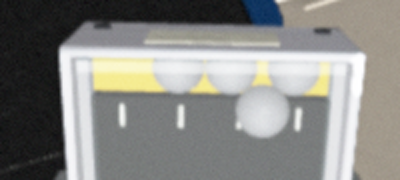

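Balls in the groove are now at (178,75), (230,75) and (293,75). The fourth, at (262,112), sits over the slot between the last two. I'll repeat the first sweep to open that slot.

Request:
move_arm(
  moves=[
    [[-0.054,0.025,0,6.5,0],[-0.106,0.043,0,12.5,0],[-0.15,0.0535,0,17.4,0],[-0.18,0.0585,0,20.7,0],[-0.194,0.06,0,22.3,0]],
  ],
)

```text
clock: 21.3
eef_pos: [0.0541, 0.5236, 0.6527]
tool_rot: [-0.693, 0.697, 0.114, 0.144]
ft_force: [-0.6, 0.7, -4.4]
grip_width: 0.0647
grasp_force: 71.0
```

```bash
python3 st.py;  python3 - <<'E'
from h import *
c,o=snap('wrist','w5',crop=(220,160,420,250),sc=2)
E
```

```text
t 21.3 e [0.0541 0.5236 0.6527] az 84.1 r 0.526 q [ 1.472  0.326  1.273  2.148 -0.008 -0.095]
tilt out 21.18 left -0.47 | tilt along toolx -20.54 tooly -2.36 tooly yaw 179.28 grip 0.0647 71.02643251419067 F [-0.6  0.7 -4.4]
```

View pics/w5.png

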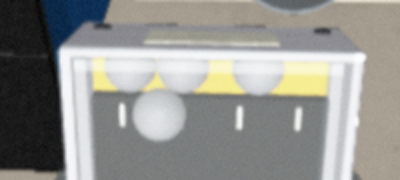

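The groove balls are at (130,75), (183,75) and (258,75), and the fourth has hopped to (159,115). I'll try a diagonal jerk, inward and sideways, to free it from its notch so it comes down farther right. From here I'll check with circle detection.

Request:
move_arm(
  moves=[
    [[0.04,-0.045,0,0,0],[0.075,-0.085,0,0,0],[0.1,-0.11,0,0,0],[0.115,-0.115,0,0,0],[0.12,-0.115,0,0,0]],
  ],
)

```text
clock: 21.98
eef_pos: [0.1774, 0.4073, 0.6533]
tool_rot: [-0.691, 0.699, 0.113, 0.145]
ft_force: [-0.4, 1.0, -4.1]
grip_width: 0.0647
grasp_force: 71.1
```

```bash
cat > balls.py <<'E'
from h import *
import sys
def find(fn):
    c,o=snap('wrist',fn,crop=(220,160,420,270),sc=2)
    im=cv2.resize(c['color'][160:270,220:420],None,fx=2,fy=2,interpolation=cv2.INTER_CUBIC)
    g=cv2.GaussianBlur(cv2.cvtColor(im,cv2.COLOR_RGB2GRAY),(5,5),0)
    C=cv2.HoughCircles(g,cv2.HOUGH_GRADIENT,1,25,param1=60,param2=11,minRadius=23,maxRadius=31)
    hsv=cv2.cvtColor(im,cv2.COLOR_RGB2HSV)
    # along groove row: fraction unsaturated (ball) in the yellow band, runs
    row=hsv[68:88,92:330,1].mean(0)<60
    e=np.flatnonzero(np.diff(np.r_[0,row.astype(int),0])); print('groove ball runs',(e.reshape(-1,2)+92).tolist())
    r2=(hsv[100:130,92:330,2].mean(0)); b=r2>140; e=np.flatnonzero(np.diff(np.r_[0,b.astype(int),0])); print('floor runs',(e.reshape(-1,2)+92).tolist())
    if C is not None: print('circles',[c.round().astype(int).tolist() for c in C[0] if 90<c[0]<330 and 55<c[1]<190])
if __name__=='__main__': find(sys.argv[1])
E
python3 st.py; python3 balls.py w6
python3 - <<'E'
import cv2,numpy as np,sys
# calibrate detection on a known picture
im=cv2.imread('pics/w5.png'); h=cv2.cvtColor(im,cv2.COLOR_BGR2HSV)
print(h[68:88,92:330,1].mean(0)[::6].astype(int)); print(h[100:130,92:330,2].mean(0)[::6].astype(int))
E
```

```text
t 21.98 e [0.1774 0.4073 0.6533] az 66.5 r 0.444 q [ 1.07   0.111  0.966  2.079  0.132 -0.465]
tilt out 20.45 left 5.78 | tilt along toolx -20.59 tooly -2.43 tooly yaw 178.85 grip 0.0647 71.08322739601135 F [-0.4  1.  -4.1]
groove ball runs [[92, 94], [169, 217], [224, 330]]
floor runs [[92, 95], [118, 127], [176, 185], [235, 244], [248, 302], [326, 330]]
circles [[276, 114, 27], [190, 64, 28], [246, 70, 24], [324, 68, 29]]
[24 92 80 30  8  4  4  5  5 14 42 62 15  4  3  4  4  4 15 50 87 88 87 83
 27  6  4  3  3  4  5 19 73 84 85 83 85 84 83 68]
[153 125 125 127 126 215 127 169 211 219 222 224 219 212 202 177 127 126
 126 126 126 126 126 126 169 175 125 126 124 125 126 125 126 125 195 146
 125 126 126 162]
```

Request:
move_arm(
  moves=[
    [[-0.03,0,0,0,0],[0,0,0,0,0],[-0.03,0,0,0,0],[0,0,0,0,0],[-0.03,0,0,0,0]],
  ],
)

```text
clock: 22.65
eef_pos: [0.1488, 0.4099, 0.6506]
tool_rot: [-0.69, 0.7, 0.112, 0.143]
ft_force: [-1.2, 0.8, -4.6]
grip_width: 0.0648
grasp_force: 71.1
```

```bash
python3 balls.py w7
```

```text
groove ball runs [[92, 143], [164, 213], [218, 267], [326, 330]]
floor runs [[92, 93], [118, 127], [155, 209], [235, 244], [294, 303], [323, 330]]
circles [[180, 118, 28], [188, 64, 27], [244, 70, 24]]
```

Request:
move_arm(
  moves=[
    [[0.025,0,0,0,0],[0.03,0,0,0,0],[0.03,0,0,0,0]],
  ],
)

```text
clock: 23.08
eef_pos: [0.176, 0.4088, 0.6524]
tool_rot: [-0.692, 0.698, 0.114, 0.144]
ft_force: [0.1, -0.5, -4.6]
grip_width: 0.0647
grasp_force: 71.1
```

```bash
python3 balls.py w8
```

```text
groove ball runs [[92, 94], [129, 177], [186, 330]]
floor runs [[92, 93], [118, 127], [176, 185], [231, 279], [293, 303], [325, 330]]
circles [[254, 96, 26], [152, 66, 26]]
```

Request:
move_arm(
  moves=[
    [[-0.025,0,0,0,0],[-0.035,0,0,0,0],[-0.04,0,0,0,0]],
  ],
)

```text
clock: 23.5
eef_pos: [0.1352, 0.4081, 0.6532]
tool_rot: [-0.692, 0.698, 0.114, 0.145]
ft_force: [0.1, 0.5, -5.0]
grip_width: 0.0648
grasp_force: 71.0
```

```bash
python3 balls.py w9
```

```text
groove ball runs [[92, 94], [122, 170], [175, 321], [327, 330]]
floor runs [[92, 94], [118, 127], [176, 185], [227, 268], [293, 303], [325, 330]]
circles [[246, 88, 27], [198, 66, 28]]
```

Request:
move_arm(
  moves=[
    [[-0.03,0,0,0,0],[-0.04,0,0,0,0],[-0.045,0,0,0,0]],
  ],
)

```text
clock: 23.92
eef_pos: [0.0909, 0.4084, 0.6529]
tool_rot: [-0.692, 0.698, 0.113, 0.145]
ft_force: [-0.1, 0.2, -4.5]
grip_width: 0.0645
grasp_force: 71.0
```

```bash
python3 balls.py w10; python3 st.py
```

```text
groove ball runs [[92, 94], [115, 162], [167, 216], [223, 273], [281, 330]]
floor runs [[92, 95], [118, 127], [176, 185], [235, 244], [293, 303], [326, 330]]
circles [[248, 66, 26], [192, 68, 25]]
t 23.98 e [0.0906 0.4084 0.6529] az 77.5 r 0.418 q [ 1.319  0.036  0.876  2.044  0.047 -0.236]
tilt out 21.13 left 1.9 | tilt along toolx -20.57 tooly -2.37 tooly yaw 179.1 grip 0.0647 70.99422097206116 F [ 1.  -0.6 -3.6]
```

View pics/w10.png

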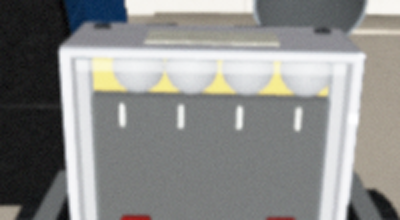

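All four balls lie in the groove, at (138,70), (191,70), (248,70) and (305,70), and the floor is empty. Now I'll undo the tilt: turn half round, then reach out and up again.

Request:
move_arm(
  moves=[
    [[0.001,0.005,-0.01,-8,0],[0.003,0.015,-0.03,-18,0],[0.005,0.025,-0.05,-28,0],[0.008,0.034,-0.075,-38,0],[0.01,0.043,-0.1,-48,0]],
  ],
)

```text
clock: 24.6
eef_pos: [0.1013, 0.4517, 0.5519]
tool_rot: [-0.345, 0.92, 0.045, 0.178]
ft_force: [-0.6, 0.1, -3.2]
grip_width: 0.0647
grasp_force: 71.1
```

Request:
move_arm(
  moves=[
    [[0.002,0.009,-0.025,-10,0],[0.004,0.018,-0.05,-20,0],[0.006,0.026,-0.075,-30,0],[0.008,0.034,-0.1,-40,0],[0.01,0.043,-0.125,-50,0]],
  ],
)

```text
clock: 25.22
eef_pos: [0.1112, 0.4953, 0.4263]
tool_rot: [0.076, 0.98, -0.035, 0.18]
ft_force: [0.2, 0.3, -3.6]
grip_width: 0.0645
grasp_force: 71.1
```

Request:
move_arm(
  moves=[
    [[0.002,0.009,-0.025,-10,0],[0.004,0.018,-0.05,-20,0],[0.006,0.026,-0.075,-30,0],[0.008,0.034,-0.1,-40,0],[0.01,0.043,-0.125,-50,0]],
  ],
)

```text
clock: 25.85
eef_pos: [0.1217, 0.5387, 0.3007]
tool_rot: [0.483, 0.856, -0.108, 0.148]
ft_force: [0.0, -0.8, -4.0]
grip_width: 0.0645
grasp_force: 71.1
```

```bash
python3 st.py
```

```text
t 25.85 e [0.1217 0.5387 0.3007] az 77.3 r 0.552 q [ 1.452  0.615  0.689  1.963 -0.189  2.51 ]
tilt out -16.88 left -13.15 | tilt along toolx -20.51 tooly -2.37 tooly yaw 30.69 grip 0.0645 71.12557411193848 F [ 0.  -0.8 -4. ]
```

Request:
move_arm(
  moves=[
    [[0,0,0,-10,0],[0,0,0,-20,0],[0,0,0,-30,0],[0,0,0,-38,0],[0,0,0,-38,0]],
  ],
)

```text
clock: 26.48
eef_pos: [0.1229, 0.538, 0.3016]
tool_rot: [0.734, 0.654, -0.15, 0.106]
ft_force: [0.0, 0.4, -5.0]
grip_width: 0.0649
grasp_force: 71.0
```

Request:
move_arm(
  moves=[
    [[0.006,0.028,-0.02,0,0],[0.014,0.06,-0.05,0,0],[0.02,0.09,-0.07,0,0],[0.025,0.113,-0.08,0,0]],
  ],
)

```text
clock: 26.98
eef_pos: [0.144, 0.6423, 0.2123]
tool_rot: [0.733, 0.656, -0.146, 0.103]
ft_force: [0.4, 0.6, -4.6]
grip_width: 0.0647
grasp_force: 70.9
```

```bash
python3 st.py
```

```text
t 26.98 e [0.144  0.6423 0.2123] az 77.4 r 0.658 q [1.350e+00 1.019e+00 1.236e+00 2.147e+00 2.000e-03 3.030e+00]
tilt out -20.68 left 0.3 | tilt along toolx -20.02 tooly -2.33 tooly yaw -6.74 grip 0.0647 70.8865749835968 F [ 0.4  0.6 -4.6]
```

Good. Now upward pushes.

Request:
move_arm(
  moves=[
    [[0,0.01,0.05,0,0],[0,0.01,0.1,0,0],[0,0.01,0.16,0,0],[0,0.01,0.22,0,0],[0,0.01,0.28,0,0]],
  ],
)

```text
clock: 27.6
eef_pos: [0.1257, 0.5705, 0.3369]
tool_rot: [0.737, 0.66, -0.121, 0.085]
ft_force: [0.6, 0.2, -3.6]
grip_width: 0.065
grasp_force: 71.0
```

Request:
move_arm(
  moves=[
    [[0,0,0.06,0,0],[0,0,0.12,0,0],[0,0,0.18,0,0],[0,0,0.24,0,0],[0,0,0.3,0,0]],
  ],
)

```text
clock: 28.22
eef_pos: [0.1095, 0.4983, 0.4154]
tool_rot: [0.741, 0.661, -0.099, 0.069]
ft_force: [-0.2, 0.1, -4.5]
grip_width: 0.065
grasp_force: 71.1
```

```bash
python3 st.py
```

```text
t 28.23 e [0.1095 0.4983 0.4154] az 77.6 r 0.51 q [1.352 0.508 0.845 2.149 0.004 3.036]
tilt out -13.82 left 0.29 | tilt along toolx -13.57 tooly -1.64 tooly yaw -6.68 grip 0.065 71.05858585578972 F [-0.2  0.1 -4.5]
```

Request:
move_arm(
  moves=[
    [[0.011,0.049,0.02,0,0],[0.022,0.098,0.04,0,0],[0.033,0.147,0.06,0,0],[0.044,0.196,0.08,0,0],[0.055,0.245,0.1,0,0]],
  ],
)

```text
clock: 28.85
eef_pos: [0.1306, 0.592, 0.3764]
tool_rot: [0.743, 0.663, -0.074, 0.051]
ft_force: [0.6, 0.6, -4.1]
grip_width: 0.0651
grasp_force: 71.0
```

```bash
python3 st.py
```

```text
t 28.85 e [0.1306 0.592  0.3764] az 77.6 r 0.606 q [1.352 0.708 1.107 2.149 0.004 3.036]
tilt out -10.29 left 0.25 | tilt along toolx -10.14 tooly -1.28 tooly yaw -6.63 grip 0.0651 71.00903391838074 F [ 0.6  0.6 -4.1]
```

Request:
move_arm(
  moves=[
    [[0.009,0.042,0.03,0,0],[0.018,0.084,0.06,0,0],[0.027,0.126,0.09,0,0],[0.036,0.168,0.12,0,0],[0.045,0.21,0.15,0,0]],
  ],
)

```text
clock: 29.48
eef_pos: [0.1386, 0.6335, 0.3692]
tool_rot: [0.745, 0.665, -0.048, 0.032]
ft_force: [0.8, -0.3, -4.8]
grip_width: 0.0648
grasp_force: 71.0
```

Request:
move_arm(
  moves=[
    [[0.003,0.012,0.055,0,0],[0.006,0.024,0.11,0,0],[0.009,0.036,0.165,0,0]],
  ],
)

```text
clock: 29.85
eef_pos: [0.1329, 0.6047, 0.4262]
tool_rot: [0.746, 0.665, -0.023, 0.014]
ft_force: [0.5, 0.1, -3.8]
grip_width: 0.0651
grasp_force: 71.0
```

```bash
python3 st.py
```

```text
t 29.85 e [0.1329 0.6047 0.4262] az 77.6 r 0.619 q [1.352 0.67  1.194 2.149 0.004 3.037]
tilt out -3.08 left 0.24 | tilt along toolx -3.03 tooly -0.55 tooly yaw -6.55 grip 0.0651 71.01570725440979 F [ 0.5  0.1 -3.8]
```

Request:
move_arm(
  moves=[
    [[0.006,0.027,0.045,0,0],[0.012,0.054,0.09,0,0],[0.016,0.07,0.12,0,0]],
  ],
)

```text
clock: 30.22
eef_pos: [0.1342, 0.61, 0.4495]
tool_rot: [0.746, 0.666, 0.001, -0.003]
ft_force: [-0.0, -1.1, -3.7]
grip_width: 0.0649
grasp_force: 71.0
```

```bash
python3 st.py
```

```text
t 30.23 e [0.1342 0.61   0.4495] az 77.6 r 0.625 q [1.352 0.654 1.238 2.149 0.004 3.037]
tilt out 0.3 left 0.24 | tilt along toolx 0.32 tooly -0.21 tooly yaw -6.54 grip 0.0649 71.0032045841217 F [-0.  -1.1 -3.7]
```

Run:
```python
import numpy as np
e=np.array([.1342,.610,.4495]); N=20
s=np.linspace(0,1,N+1); s=s+ -0.06*np.sin(2*np.pi*s)/1.0
az=np.radians(77.6-96*s); r=.625+(.561-.625)*s-.04*np.sin(np.pi*s); z=.4495+(.2-.4495)*s; t=-92.9*s
P=np.c_[r*np.cos(az),r*np.sin(az),z]; P[0]=e
for k in range(0,N,5):
    print([[*(P[k+i]-P[k]).round(3).tolist(),round(float(t[k+i]-t[k]),1),0] for i in range(1,6)], np.linalg.norm(np.diff(P[k:k+6],axis=0),axis=1).round(3))
print(P[-1])
```

```text
[[0.03, -0.013, -0.008, -2.9, 0], [0.061, -0.029, -0.016, -6.0, 0], [0.094, -0.049, -0.025, -9.4, 0], [0.129, -0.073, -0.036, -13.3, 0], [0.167, -0.102, -0.047, -17.7, 0]] [0.034 0.036 0.039 0.044 0.049]
[[0.039, -0.036, -0.013, -4.9, 0], [0.078, -0.078, -0.028, -10.4, 0], [0.115, -0.125, -0.044, -16.2, 0], [0.15, -0.178, -0.06, -22.4, 0], [0.18, -0.235, -0.077, -28.8, 0]] [0.054 0.059 0.063 0.065 0.066]
[[0.025, -0.058, -0.017, -6.4, 0], [0.044, -0.116, -0.034, -12.6, 0], [0.058, -0.173, -0.05, -18.4, 0], [0.066, -0.226, -0.064, -23.9, 0], [0.07, -0.275, -0.077, -28.8, 0]] [0.066 0.064 0.06  0.056 0.051]
[[0.0, -0.044, -0.012, -4.4, 0], [-0.002, -0.082, -0.022, -8.2, 0], [-0.006, -0.116, -0.031, -11.6, 0], [-0.012, -0.147, -0.04, -14.7, 0], [-0.018, -0.176, -0.047, -17.7, 0]] [0.045 0.04  0.035 0.032 0.031]
[ 0.53231944 -0.17707911  0.2       ]
```

Request:
move_arm(
  moves=[
    [[0.03,-0.013,-0.008,-2.9,0],[0.061,-0.029,-0.016,-6,0],[0.094,-0.049,-0.025,-9.4,0],[0.129,-0.073,-0.036,-13.3,0],[0.167,-0.102,-0.047,-17.7,0]],
  ],
)

```text
clock: 30.85
eef_pos: [0.302, 0.5071, 0.4006]
tool_rot: [0.84, 0.542, 0.0, -0.002]
ft_force: [0.5, 0.6, -3.3]
grip_width: 0.0651
grasp_force: 71.1
```

Request:
move_arm(
  moves=[
    [[0.039,-0.036,-0.013,-4.9,0],[0.077,-0.077,-0.028,-10.4,0],[0.113,-0.122,-0.044,-16.2,0],[0.146,-0.173,-0.06,-22.4,0],[0.176,-0.227,-0.077,-28.8,0]],
  ],
)

```text
clock: 31.48
eef_pos: [0.477, 0.2806, 0.3241]
tool_rot: [0.949, 0.315, 0.001, -0.002]
ft_force: [0.3, 0.5, -3.2]
grip_width: 0.0648
grasp_force: 71.1
```

Request:
move_arm(
  moves=[
    [[0.025,-0.055,-0.017,-6.4,0],[0.046,-0.112,-0.034,-12.6,0],[0.06,-0.17,-0.05,-18.4,0],[0.069,-0.226,-0.064,-23.9,0],[0.074,-0.28,-0.077,-28.8,0]],
  ],
)

```text
clock: 32.1
eef_pos: [0.55, 0.0003, 0.2471]
tool_rot: [0.998, 0.069, 0.001, -0.002]
ft_force: [0.6, 0.0, -3.9]
grip_width: 0.0649
grasp_force: 71.1
```

Request:
move_arm(
  moves=[
    [[0,-0.044,-0.012,-4.4,0],[-0.002,-0.084,-0.022,-8.2,0],[-0.006,-0.119,-0.031,-11.6,0],[-0.012,-0.15,-0.04,-14.7,0],[-0.018,-0.179,-0.047,-17.7,0]],
  ],
)

```text
clock: 32.72
eef_pos: [0.5313, -0.1776, 0.2003]
tool_rot: [0.996, -0.084, 0.001, -0.002]
ft_force: [1.2, 0.2, -3.8]
grip_width: 0.0648
grasp_force: 71.0
```

```bash
python3 st.py
python3 - <<'E'
from h import *
c,o=snap('wrist','w11',sc=1.25); print(w2px(c,o,[[.532,-.177,.003],[.513,-.289,.003]]))
E
```

```text
t 32.73 e [ 0.5313 -0.1776  0.2003] az -18.5 r 0.56 q [-0.325  0.373  0.108  1.304  0.004  2.985]
tilt out 0.09 left 0.25 | tilt along toolx 0.13 tooly -0.23 tooly yaw -99.67 grip 0.0648 71.00738883018494 F [ 1.2  0.2 -3.8]
[[323.93154069 177.47048196]
 [414.71663967 177.57734481]]
```

View pics/w11.png

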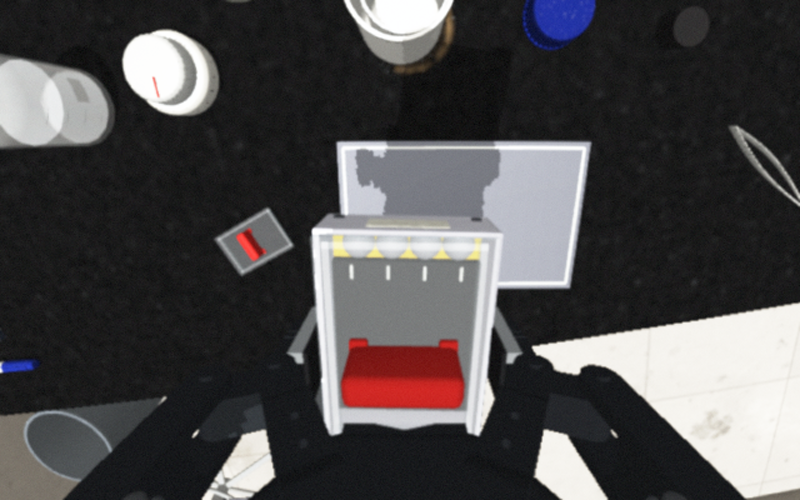

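All four balls lie in the groove at about (358,245), (392,245), (425,245) and (460,245). The mat's corners are at (338,143), (590,143) and (570,288).

Run:
```python
from h import *
c,o=load('w11')
P=px2w(c,o,np.array([[338,143],[590,143],[570,288]])/1.25,.003);print(P.round(4),(P[0]+P[2])/2,np.linalg.norm(np.diff(P,axis=0),axis=1))
```

```text
[[ 0.6172 -0.1278  0.003 ]
 [ 0.5782 -0.3618  0.003 ]
 [ 0.4316 -0.3387  0.003 ]] [ 0.52437458 -0.23328173  0.003     ] [0.23724232 0.14842838]
```

Request:
move_arm(
  moves=[
    [[0,0,-0.05,0,0],[0,0,-0.1,0,0],[0,0,-0.14,0,0],[0,0,-0.165,0,0],[0,0,-0.18,0,0]],
  ],
)

```text
clock: 33.4
eef_pos: [0.5309, -0.176, 0.0195]
tool_rot: [0.997, -0.083, 0.001, -0.002]
ft_force: [0.1, -1.1, -3.6]
grip_width: 0.0651
grasp_force: 70.9
```

```bash
python3 st.py
```

```text
t 33.4 e [ 0.5309 -0.176   0.0195] az -18.3 r 0.559 q [-0.323  0.533 -0.151  0.887  0.004  2.985]
tilt out 0.02 left 0.25 | tilt along toolx 0.06 tooly -0.25 tooly yaw -99.53 grip 0.0651 70.85755705833435 F [ 0.1 -1.1 -3.6]
```

Request:
move_arm(
  moves=[
    [[0,0,-0.009,0,0],[0,0,-0.015,0,0],[0,0,-0.018,0,0],[0,0,-0.018,0,0]],
  ],
)

```text
clock: 33.9
eef_pos: [0.5326, -0.1767, 0.0042]
tool_rot: [0.997, -0.083, 0.003, -0.002]
ft_force: [-1.2, 0.1, -3.3]
grip_width: 0.0645
grasp_force: 70.9
```

```bash
python3 st.py
```

```text
t 33.9 e [ 0.5326 -0.1767  0.0042] az -18.4 r 0.561 q [-0.323  0.553 -0.165  0.848  0.004  2.985]
tilt out 0.29 left 0.25 | tilt along toolx 0.32 tooly -0.2 tooly yaw -99.55 grip 0.0645 70.85959196090698 F [-1.2  0.1 -3.3]
```

Request:
move_arm(
  moves=[
    [[0,0,-0.001,0,0],[0,0,-0.002,0,0],[0,0,-0.002,0,0]],
  ],
)

```text
clock: 34.28
eef_pos: [0.5324, -0.1766, 0.0019]
tool_rot: [0.997, -0.083, 0.003, -0.002]
ft_force: [0.6, -0.3, -3.2]
grip_width: 0.0645
grasp_force: 70.9
```

```bash
python3 st.py
```

```text
t 34.27 e [ 0.5324 -0.1766  0.0019] az -18.4 r 0.561 q [-0.323  0.556 -0.167  0.844  0.004  2.985]
tilt out 0.25 left 0.25 | tilt along toolx 0.29 tooly -0.21 tooly yaw -99.55 grip 0.0645 70.91569662094116 F [ 0.6 -0.3 -3.2]
```

One more millimetre or so to contact, then open.

Request:
move_arm(
  moves=[
    [[0,0,-0.001,0,0],[0,0,-0.0015,0,0],[0,0,-0.0015,0,0]],
  ],
)

```text
clock: 34.65
eef_pos: [0.5325, -0.1766, 0.0016]
tool_rot: [0.997, -0.083, 0.003, -0.002]
ft_force: [-2.9, 0.4, 5.8]
grip_width: 0.0649
grasp_force: 72.1
```

```bash
python3 st.py
```

```text
t 34.65 e [ 0.5325 -0.1766  0.0016] az -18.4 r 0.561 q [-0.323  0.556 -0.168  0.842  0.005  2.985]
tilt out 0.29 left 0.27 | tilt along toolx 0.32 tooly -0.22 tooly yaw -99.54 grip 0.0649 72.11494445800781 F [-2.9  0.4  5.8]
```

Request:
move_arm(
  moves=[
    [[0,0,0,0,60],[0,0,0,0,90],[0,0,0,0,100],[0,0,0.002,0,100],[0,0,0.02,0,100]],
  ],
)

```text
clock: 35.28
eef_pos: [0.5311, -0.1762, 0.0193]
tool_rot: [0.997, -0.083, 0.001, -0.002]
ft_force: [-0.1, -0.4, 0.1]
grip_width: 0.0852
grasp_force: 0.0
```

```bash
python3 st.py
```

```text
t 35.27 e [ 0.5311 -0.1762  0.0193] az -18.4 r 0.56 q [-0.323  0.534 -0.151  0.885  0.004  2.985]
tilt out 0.06 left 0.25 | tilt along toolx 0.09 tooly -0.24 tooly yaw -99.54 grip 0.0852 0.0 F [-0.1 -0.4  0.1]
```

Request:
move_arm(
  moves=[
    [[0,0,0.03,0,100],[0,0,0.07,0,100],[0,0,0.11,0,100],[0,0,0.15,0,100],[0,0,0.18,0,100]],
  ],
)

```text
clock: 35.9
eef_pos: [0.5328, -0.1768, 0.2025]
tool_rot: [0.997, -0.083, 0.004, -0.001]
ft_force: [1.2, -0.1, -0.6]
grip_width: 0.0853
grasp_force: 0.0
```

```bash
cat > handle.py <<'E'
from h import *
import sys
def red(fn,z):
    c,o=snap('wrist',fn); K=c['color'].astype(int)
    m=((K[...,0]>120)&(K[...,1]<70)&(K[...,2]<70)).astype(np.uint8)
    n,l,s,ce=cv2.connectedComponentsWithStats(m)
    for i in range(1,n):
        if s[i,4]>60:
            ys,xs=np.nonzero(l==i); (cx,cy),(w,h),a=cv2.minAreaRect(np.c_[xs,ys].astype(np.float32))
            B=px2w(c,o,cv2.boxPoints(((cx,cy),(w,h),a)),z); L=np.linalg.norm(np.diff(B,axis=0),axis=1)
            d=B[1]-B[0] if L[0]>L[1] else B[2]-B[1]
            print('red',s[i].tolist(),'ctr',B.mean(0).round(4),'size',L[:2].round(4),'long yaw',np.degrees(np.arctan2(d[1],d[0])).round(1))
red(sys.argv[1],float(sys.argv[2]))
E
python3 st.py; python3 handle.py w12 .054
cat > groove.py <<'E'
from h import *
import sys
c,o=load(sys.argv[1]); cx,cy,yaw=map(float,sys.argv[2:5])  # box centre, yaw of box +x
a=np.radians(yaw);X=np.array([np.cos(a),np.sin(a)]);Y=np.array([-X[1],X[0]])
h=cv2.cvtColor(c['color'],cv2.COLOR_RGB2HSV)
for gx in (-.0375,-.03,-.02):
    S=[]
    for gy in np.arange(-.030,.0301,.003):
        p=np.array([cx,cy])+gx*X+gy*Y; u=w2px(c,o,[[*p,.003+(.0095 if gx<-.03 else .01)]])[0].round().astype(int); S.append((int(h[u[1],u[0],1]),int(h[u[1],u[0],2])))
    print(gx,S)
E
python3 groove.py w12 .5325 -.1766 170.4
```

```text
t 35.9 e [ 0.5328 -0.1768  0.2025] az -18.4 r 0.561 q [-0.323  0.37   0.109  1.304  0.004  2.985]
tilt out 0.37 left 0.25 | tilt along toolx 0.41 tooly -0.19 tooly yaw -99.54 grip 0.0853 0.0 F [ 1.2 -0.1 -0.6]
red [306, 177, 37, 16, 494] ctr [ 0.5375 -0.1772  0.054 ] size [0.0167 0.0385] long yaw -99.5
red [195, 184, 15, 23, 95] ctr [ 0.5471 -0.0423  0.054 ] size [0.0092 0.0258] long yaw -176.5
-0.0375 [(25, 228), (93, 246), (100, 243), (5, 208), (5, 215), (2, 210), (21, 207), (54, 218), (4, 210), (4, 217), (5, 213), (74, 231), (15, 203), (7, 220), (4, 218), (18, 210), (59, 225), (5, 212), (6, 223), (3, 219), (22, 234)]
-0.03 [(8, 197), (4, 138), (7, 137), (3, 151), (4, 126), (4, 126), (0, 126), (3, 160), (6, 168), (2, 124), (6, 126), (4, 126), (6, 135), (3, 155), (4, 124), (4, 122), (2, 122), (2, 150), (3, 154), (5, 141), (4, 192)]
-0.02 [(4, 193), (6, 139), (2, 124), (6, 125), (2, 122), (4, 125), (8, 127), (8, 125), (6, 123), (6, 126), (4, 125), (4, 123), (6, 126), (8, 126), (8, 124), (6, 122), (4, 129), (6, 124), (6, 124), (5, 148), (4, 195)]
```

Request:
move_arm(
  moves=[
    [[0.002,0,-0.01,10,100],[0.002,0,-0.02,20,100],[0.002,0,-0.03,30,100],[0.002,0,-0.045,40,100],[0.002,0,-0.06,50,100]],
  ],
)

```text
clock: 36.58
eef_pos: [0.5342, -0.1766, 0.1396]
tool_rot: [0.937, 0.348, 0.002, -0.003]
ft_force: [0.5, -0.3, -0.6]
grip_width: 0.0853
grasp_force: 0.0
```

Request:
move_arm(
  moves=[
    [[0,0,-0.015,10,100],[0,0,-0.03,20,100],[0,0,-0.05,30,100],[0,0,-0.07,40,100],[0,0,-0.08,40,100]],
  ],
)

```text
clock: 37.2
eef_pos: [0.5335, -0.1763, 0.0588]
tool_rot: [0.764, 0.645, 0.0, -0.004]
ft_force: [-0.2, 0.6, -0.8]
grip_width: 0.0855
grasp_force: 0.0
```

```bash
python3 st.py
```

```text
t 37.2 e [ 0.5335 -0.1763  0.0588] az -18.3 r 0.562 q [-0.321  0.496 -0.094  0.988  0.004  1.418]
tilt out -0.37 left 0.23 | tilt along toolx 0.29 tooly -0.33 tooly yaw -9.66 grip 0.0855 0.0 F [-0.2  0.6 -0.8]
```

Request:
move_arm(
  moves=[
    [[0.001,-0.0005,-0.012,0,100],[0.001,-0.0005,-0.022,0,100],[0.001,-0.0005,-0.022,0,100]],
  ],
)

```text
clock: 37.58
eef_pos: [0.5347, -0.1769, 0.0375]
tool_rot: [0.764, 0.646, 0.0, -0.004]
ft_force: [-0.7, 0.5, 0.9]
grip_width: 0.0849
grasp_force: 0.0
```

```bash
python3 st.py
```

```text
t 37.58 e [ 0.5347 -0.1769  0.0375] az -18.3 r 0.563 q [-0.322  0.522 -0.114  0.941  0.004  1.416]
tilt out -0.34 left 0.23 | tilt along toolx 0.28 tooly -0.3 tooly yaw -9.58 grip 0.0849 0.0 F [-0.7  0.5  0.9]
```

Close slowly on the handle.

Request:
move_arm(
  moves=[
    [[0,0,0,0,60],[0,0,0,0,35],[0,0,0,0,22],[0,0,0,0,17],[0,0,0,0,14]],
  ],
)

```text
clock: 38.2
eef_pos: [0.5348, -0.177, 0.0384]
tool_rot: [0.764, 0.646, 0.0, -0.003]
ft_force: [-1.7, -0.8, 1.0]
grip_width: 0.0121
grasp_force: 2.2
```

Request:
move_arm(
  moves=[
    [[0,0,0,0,10],[0,0,0,0,0],[0,0,0,0,0],[0,0,0,0,0]],
  ],
)

```text
clock: 38.7
eef_pos: [0.5349, -0.177, 0.0386]
tool_rot: [0.764, 0.646, 0.0, -0.003]
ft_force: [-4.1, 1.2, 4.9]
grip_width: 0.0099
grasp_force: 59.8
```

```bash
python3 st.py
```

```text
t 38.7 e [ 0.5349 -0.177   0.0386] az -18.3 r 0.563 q [-0.322  0.52  -0.113  0.942  0.004  1.416]
tilt out -0.28 left 0.23 | tilt along toolx 0.27 tooly -0.24 tooly yaw -9.55 grip 0.0099 59.78305220603943 F [-4.1  1.2  4.9]
```

Request:
move_arm(
  moves=[
    [[0,0,0.006,0,0],[0,0,0.014,0,0],[0,0,0.03,0,0],[0,0,0.05,0,0],[0,0,0.05,0,0]],
  ],
)

```text
clock: 39.33
eef_pos: [0.5374, -0.1778, 0.0909]
tool_rot: [0.763, 0.646, 0.002, -0.001]
ft_force: [-0.5, -0.0, -0.4]
grip_width: 0.0101
grasp_force: 59.0
```

Request:
move_arm(
  moves=[
    [[-0.004,-0.022,0,0,0],[-0.01,-0.054,0,0,0],[-0.016,-0.086,0,0,0],[-0.0205,-0.112,0,0,0],[-0.0205,-0.112,0,0,0]],
  ],
)

```text
clock: 39.95
eef_pos: [0.5142, -0.2908, 0.0877]
tool_rot: [0.764, 0.645, 0.001, -0.003]
ft_force: [-0.2, -0.2, -0.4]
grip_width: 0.0106
grasp_force: 59.0
```

```bash
python3 st.py; python3 handle.py w13 .1
```

```text
t 39.95 e [ 0.5142 -0.2908  0.0877] az -29.5 r 0.591 q [-0.516  0.517  0.027  1.086  0.003  1.224]
tilt out -0.3 left 0.17 | tilt along toolx 0.26 tooly -0.22 tooly yaw -9.71 grip 0.0106 58.955928683280945 F [-0.2 -0.2 -0.4]
red [311, 220, 26, 79, 1591] ctr [ 0.516  -0.2882  0.1   ] size [0.0126 0.0466] long yaw -98.9
```

Request:
move_arm(
  moves=[
    [[0,0.001,-0.02,0,0],[0,0.001,-0.04,0,0],[0,0.001,-0.056,0,0],[0,0.001,-0.064,0,0],[0,0.001,-0.066,0,0]],
  ],
)

```text
clock: 40.62
eef_pos: [0.5147, -0.2877, 0.0218]
tool_rot: [0.763, 0.646, 0.001, -0.003]
ft_force: [0.0, -0.9, -0.4]
grip_width: 0.0103
grasp_force: 59.0
```

Request:
move_arm(
  moves=[
    [[0,0,-0.001,0,0],[0,0,-0.002,0,0],[0,0,-0.002,0,0]],
  ],
)

```text
clock: 41.0
eef_pos: [0.515, -0.2883, 0.0207]
tool_rot: [0.764, 0.646, 0.001, -0.003]
ft_force: [0.5, 0.5, -0.5]
grip_width: 0.0101
grasp_force: 59.0
```

```bash
python3 st.py
```

```text
t 41.0 e [ 0.515  -0.2883  0.0207] az -29.2 r 0.59 q [-0.512  0.585 -0.052  0.938  0.003  1.225]
tilt out -0.24 left 0.18 | tilt along toolx 0.25 tooly -0.17 tooly yaw -9.55 grip 0.0101 58.980045318603516 F [ 0.5  0.5 -0.5]
```

Request:
move_arm(
  moves=[
    [[0,0,-0.001,0,0],[0,0,-0.002,0,0],[0,0,-0.002,0,0]],
  ],
)

```text
clock: 41.38
eef_pos: [0.5147, -0.2881, 0.0181]
tool_rot: [0.763, 0.646, 0.001, -0.003]
ft_force: [-0.2, -0.3, -0.6]
grip_width: 0.01
grasp_force: 59.0
```

```bash
python3 st.py
```

```text
t 41.38 e [ 0.5147 -0.2881  0.0181] az -29.2 r 0.59 q [-0.512  0.588 -0.054  0.934  0.003  1.225]
tilt out -0.31 left 0.18 | tilt along toolx 0.28 tooly -0.23 tooly yaw -9.55 grip 0.01 58.980478048324585 F [-0.2 -0.3 -0.6]
```

Request:
move_arm(
  moves=[
    [[0,0,-0.001,0,0],[0,0,-0.001,0,0]],
  ],
)

```text
clock: 41.62
eef_pos: [0.5148, -0.2881, 0.0176]
tool_rot: [0.763, 0.646, 0.001, -0.003]
ft_force: [-1.4, 0.9, 3.0]
grip_width: 0.0108
grasp_force: 59.4
```

Request:
move_arm(
  moves=[
    [[0,0,-0.001,0,0],[0,0,-0.001,0,0]],
  ],
)

```text
clock: 41.88
eef_pos: [0.5148, -0.2881, 0.0176]
tool_rot: [0.763, 0.646, 0.001, -0.003]
ft_force: [-2.7, 1.4, 7.9]
grip_width: 0.0103
grasp_force: 60.2
```

```bash
python3 st.py
```

```text
t 41.88 e [ 0.5148 -0.2881  0.0176] az -29.2 r 0.59 q [-0.512  0.589 -0.055  0.931  0.003  1.225]
tilt out -0.25 left 0.18 | tilt along toolx 0.26 tooly -0.17 tooly yaw -9.54 grip 0.0103 60.176212191581726 F [-2.7  1.4  7.9]
```

Contact at the expected height. Now I'll release and lift.

Request:
move_arm(
  moves=[
    [[0,0,0.001,0,20],[0,0,0.001,0,40],[0,0,0.001,0,60],[0,0,0.002,0,60],[0,0,0.015,0,60]],
  ],
)

```text
clock: 42.5
eef_pos: [0.5138, -0.2876, 0.0306]
tool_rot: [0.763, 0.646, 0.0, -0.004]
ft_force: [0.2, 0.5, 1.2]
grip_width: 0.0514
grasp_force: 0.0
```

Request:
move_arm(
  moves=[
    [[0,0,0.03,0,60],[0,0,0.07,0,60],[-0.01,0.03,0.12,0,60],[-0.02,0.06,0.16,0,60],[-0.02,0.08,0.2,0,60]],
  ],
)

```text
clock: 43.12
eef_pos: [0.494, -0.207, 0.234]
tool_rot: [0.763, 0.646, 0.001, -0.002]
ft_force: [0.7, -0.4, -0.1]
grip_width: 0.0512
grasp_force: 0.0
```

```bash
python3 st.py; python3 handle.py w14 .033
python3 - <<'E'
from h import *
c,o=load('w14'); print('wrist px of box/groove/lid',w2px(c,o,[[.535,-.177,.03],[.572,-.183,.012],[.5147,-.288,.033]]).round().tolist())
# groove strip: box yaw +x=170.4, centre .5345,-.177
E
python3 groove.py w14 .5345 -.177 170.4
```

```text
t 43.12 e [ 0.494 -0.207  0.234] az -22.7 r 0.536 q [-0.399  0.313  0.11   1.371  0.004  1.338]
tilt out -0.19 left 0.22 | tilt along toolx 0.26 tooly -0.13 tooly yaw -9.53 grip 0.0512 0.0 F [ 0.7 -0.4 -0.1]
red [321, 5, 25, 18, 105] ctr [ 0.5363 -0.0285  0.033 ] size [0.0275 0.0106] long yaw 18.2
red [344, 215, 9, 29, 221] ctr [ 0.5156 -0.283   0.033 ] size [0.0105 0.0407] long yaw -97.7
wrist px of box/groove/lid [[351.0, 148.0], [379.0, 146.0], [348.0, 233.0]]
-0.0375 [(2, 254), (137, 254), (134, 252), (6, 221), (3, 233), (4, 228), (51, 204), (77, 203), (4, 233), (2, 240), (4, 227), (49, 181), (1, 202), (3, 236), (3, 237), (25, 196), (21, 186), (3, 228), (6, 226), (9, 149), (2, 127)]
-0.03 [(1, 241), (154, 164), (154, 186), (152, 179), (157, 206), (161, 215), (145, 125), (143, 152), (153, 178), (158, 205), (153, 220), (161, 224), (165, 224), (156, 230), (160, 186), (160, 211), (162, 215), (162, 179), (169, 171), (172, 191), (74, 158)]
-0.02 [(3, 235), (17, 45), (11, 45), (16, 49), (6, 44), (10, 51), (0, 46), (10, 53), (5, 49), (6, 45), (6, 45), (11, 47), (5, 49), (5, 51), (6, 46), (0, 43), (24, 42), (24, 42), (24, 32), (8, 31), (11, 97)]
```

The open box shows four balls in the groove and an empty black floor. The lid lies on the mat with its handle up, 10 x 41 mm as seen. I'm handing in.

```bash
python3 -c "
from workcell import job; print(job.job_done())"
```

```text
the job is handed in; nothing more can be done
None
```

The job is handed in at about 43 s: all four balls are in the yellow groove, the box stands level on one side of the grey mat, and the lid lies handle up on the mat beside it.

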